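Feed the smoked pork up in the hand slicer

ROBOT

A 7-joint arm with a two-finger parallel gripper is mounted at the origin on the work surface. World frame = base frame: x ahead of the robot, y to its left, z up, the work surface at z = 0. Lengths are in m, angles in rad, forces in N, time in s.
With the tool pointing down it reaches from about 0.425 to 0.925 m from the base axis. Payload 6.8 kg.
Tool frame: the origin (TCP) lies on the centre line of the jaws, within the pads' length; the fingertips stand bot.tip_reach ahead of it and the grasp point (between the pads) lies 3 mm ahead of it (bot.tip_reach is the distance from the TCP to the fingertips, in m); z points along the fingers, y is the line along which they close (so a half turn about z gives the same grasp; the last joint's range is limited). The gripper opens to 85 mm and grips with 20 to 120 N. Pads are 22 mm wide; open, the fingers measure 114 mm over their backs; the gripper's body (76 mm by 85 mm) begins 54 mm behind the grasp point. The pads swing forward as they close: fully open they stand 13 mm farther back than shut.
Start: joints at [-1.354, 0.477, 0.022, 1.555, -0.011, 1.109, -0.083], TCP at [0.215, 0.64, 0.253] pointing down, gripper open.
Joint ranges: [-2.96, 2.96], [-0.34, 2.1], [-1.41, 1.46], [0.24, 2.44], [-1.37, 4.51], [0.17, 1.92], [-2.96, 2.96]. Speed limits (rad/s): [2.39, 2.39, 3.14, 3.14, 3.14, 3.14, 3.14].

INTERFACE

Orientations are given as a unit quaternion [w, x, y, z].
In Python, from station import bot gives the robot as it stands.
- The arm moves only by the tool jog_arm, never from a script. Its argument "deltas" is a list of rows, each a list of 7 numbers: the shift along the world's x, y, z in m, then the turn, a rotation vector about the world's x, y, z in rad, then the opening, from 0 (shut) to 1 (fully open). In form: [[x, y, z, rx, ry, rz, grip], ...]. A call has 1 to 10 rows; each row shifts and turns the commanded pose from where the row before left it; what a row does not reach is not made up. A row lasts 1/10 s, in which the tool goes at most 50 mm and 8.59 degrees, less where a joint would pass 70% of its speed; a pose out of reach is approached as far as the arm can. A call with a gripper value outside its range is refused whole. The fingers move at their own pace and stop on an object; "newtons" is the grip in N (left out, the last holds). Time passes only in rows, so rows that do not move let the fingers close. It gives the time, the measured TCP pose, the force, the opening and the grip force at its end, in the units of the state.
- bot.get_obs(): the state, without advancing time (a new reading comes with each control period).
- bot.read_camera(name): name is "scene" or "top" or "wrist"; returns a dict with "img" (420x560x3 uint8, red, green, blue), "K" (3x3 intrinsics, pixels), "eye" and "attitude" of the camera in the world. Camera axes: x right, y down, z forward; pixel columns grow to the right and rows downward; lengths in m; the calibration is good to about 2 mm. The wrist camera is an equidistant fisheye: a pixel r from the principal point sees the ray r / f radians off the axis. A picture is of the moment at which its call begins. There is no depth.
- bot.hand_in(): hands the job in; it is judged then, once.
The state is a dict: "t": time; "q": joint angles; "joint_vel": joint speeds; "joint_torque": joint torques, N m; "eef_pos": TCP position; "tool_rot": TCP orientation; "contact_force": force on the tool from outside, world axes, zero at the start; "torque": the same for the moment, N m; "gripper_width": opening from 0.0 (shut) to 1.0 (fully open); "grasp_force": force on a finger pad.
Only numpy, scipy, OpenCV 4.12 (cv2) and the standard library are available. Lean on these libraries where they do the work, as an engineer would, in place of code of your own. Each camera call takes 0.05 s, during which the arm holds its last target. There are 200 camera calls.

TASK

Feed the slab of smoked pork up for the next cut: push the lock's lever round from its locked stop to its free stop, so that the eccentric's low point faces the brake shoe, then push the pusher forward by its palm pad until the slab sits hard and square against the thickness plate with the pusher tight behind it, and push the lever all the way back to lock the slide there. Nothing is picked up, and the pork is moved only by the pusher, never touched by the fingers. Leave the tongs, the jar and the block of smoked tofu where they lie.

Things in the scene. Friction and masses are not known exactly. Their poses are not given: they have to be found in the camera images.
- slicer: Hand slicer on a grey base 370 x 190 x 46 mm; a raised blade stands at its far right corner (x = 120, y = -80 to 25 mm, 325 mm tall). Origin on the counter, mid-trough; x = feed direction, pusher to thickness plate, y left, z up. Trough floor 52 mm up, 75 mm wide; right wall 34, left 20 mm high. Thickness plate: face at x = 128 mm, 62 mm high. Slide bar outside the left wall, y = 46 to 58 mm.
- plate_face (a point): Point on the thickness plate's face, in the trough's middle, 22.5 mm above the trough floor. Axes as the slicer's.
- palm_pad (a point): Centre of the rear face of the pusher's black palm pad, the face to push on: 52 mm wide, 15 to 59 mm above the trough floor (this point 37 mm). The pusher's front face is 30 mm ahead of it along the slicer's x; its plate is 70 mm wide, 61 mm high. Below the pad a white sled (top 14 mm above the trough floor) reaches 20 mm behind this point. A bracket over the left wall joins pusher and slide bar.
- feed (a joint): Travel of the feed slide with its pusher, m: 0 fully back, grows forward to 0.11. The pusher's front face is at slicer x = -70 mm + this; about 0.088 with pork and pusher home. Free, it takes about 3 N (up to 4 N more with the pork) and stays where it is left; locked, the brake shoe holds it against a push of 25 N.
- lever (a joint): Lever of the eccentric lock, rad: 0 at the locked stop (points forward along the slicer's x; the disc's high point presses a brass brake shoe on the slide bar), grows counter-clockwise seen from above, out to the left, to 3.14 at the free stop (points backward, low point at the shoe). It grips only within about 0.4 of 0; there the grip takes up to 20 N, elsewhere 3 N. It stays where left.
- lever_pivot (a point): The lever's vertical turning axis, on the left of the trough at slicer x = -25 mm, y = +85 mm, at the height of the grip's middle (45 mm above the trough floor).
- lever_grip (a point): Centre of the lever's upright black grip, a cylinder 20 mm in diameter, 22 to 68 mm above the trough floor, 65 mm from the pivot. The flat lever arm under it has its top 30 mm above the trough floor; the hub at the pivot reaches 38 mm, the slide bar 17 mm above the trough floor.
- pork_center (a point): Centre of the slab of smoked pork, dark brown with paler layers, 110 x 58 x 45 mm (x, y, z), 0.2 to 0.45 kg, lying lengthwise in the trough between pusher and thickness plate. Hard against the plate its centre is 55 mm short of the plate's face.
- tongs: Steel tongs with black grips, 230 mm long, 55 mm wide, 12 mm thick, lying on the counter on the right of the slicer. Bystander.
- jar: Amber glass jar with a dark lid, 68 mm in diameter, 95 mm high, standing on the counter on the left of the slicer. Origin under its middle. Bystander.
- tofu: Black block of smoked tofu, 75 x 62 x 30 mm, on the counter on the left of the slicer. Origin under its middle. Bystander.
Things that resemble listed ones, but are neither listed nor needed, are in the scene too. What is shaped like the part that bears pork_center but blue or turquoise is not meant.

How it is judged:
By the outcome, as a careful person would: the job done as asked, in the order asked, and still so for the second after the job is handed in, with the robot touching nothing.
It also fails if it takes over 64 s, if anything falls off the work surface, if the arm or the gripper's body presses on something with over 40 N, if the wrist force passes 120 N, or if a joint passes its speed limit or range.

## Working session

There is one attempt and no reset: what is moved stays moved. The work goes in short steps, Python scripts to look and compute and a tool call to move; the robot and the scene stay as the last step left them, time stands still between calls to the robot, and variables do not carry over. Pictures are saved under pics/ and viewed, at most 10 in all, crops included, and the job is handed in when it is done.

Besides the shell and the picture viewer there is one more tool, called after "Emit:" as name(argument=value, ...) on one line, values as JSON. jog_arm: Moves the arm, as the interface text tells. Its arguments: {"type":"object","properties":{"deltas":{"type":"array"},"newtons":{"type":"number"}},"required":["deltas"]}

```bash
mkdir -p pics; ls; cat > h.py <<'E'
import numpy as np,cv2
from station import bot
from scipy.spatial.transform import Rotation as R
def shot(n,f):
    c=bot.read_camera(n); cv2.imwrite('pics/'+f,cv2.cvtColor(c['img'],cv2.COLOR_RGB2BGR)); return c
def rot(a):
    a=np.array(a,float)
    return a if a.shape==(3,3) else R.from_quat(a[[1,2,3,0]]).as_matrix()
def plane(c,uv,z):
    K=np.array(c['K']);d=rot(c['attitude'])@np.linalg.inv(K)@[uv[0],uv[1],1.];e=np.array(c['eye'])
    return e+d*(z-e[2])/d[2]
E
python3 - <<'E'
from h import *
import pickle
cs={n:shot(n,n+'0.png') for n in('scene','top')}
pickle.dump(cs,open('c0.pkl','wb'))
for n,c in cs.items(): print(n,c['K'],c['eye'],c['attitude'])
print(bot.get_obs(),bot.tip_reach)
E
```

```text
pics
scene [[440.76397314   0.         285.62898026]
 [  0.         440.76397314 200.0267043 ]
 [  0.           0.           1.        ]] [1.07261512 0.06635941 0.89356324] [-0.17367166  0.62995468  0.72785055 -0.20791544]
top [[444.45393629   0.         267.02295024]
 [  0.         444.45393629 210.9085779 ]
 [  0.           0.           1.        ]] [ 0.44860865 -0.0219953   1.0877546 ] [ 0.05792992 -0.70291711  0.7068382  -0.05414257]
{'t': 0.1, 'q': array([-1.35409151,  0.47771992,  0.0222968 ,  1.55635556, -0.01152062,
        1.10929029, -0.08310726]), 'joint_vel': array([-7.83738636e-04, -2.67249459e-03, -7.97834909e-04, -1.23608687e-03,
        7.74465282e-04,  1.07633227e-03, -7.76460853e-05]), 'joint_torque': array([ 4.36933376e-03, -5.97759175e+01,  1.61374379e+00, -2.81952256e+01,
        1.28323759e-02,  5.04905198e-03,  1.03561405e-05]), 'eef_pos': array([0.2152253 , 0.63924096, 0.25241908]), 'tool_rot': array([-9.32888241e-05,  1.61667565e-01,  9.86844932e-01, -8.17873767e-04]), 'contact_force': array([ 0.52845245,  0.40014664, -0.15830486]), 'torque': array([-0.0615527 ,  0.01690938,  0.00172053]), 'grasp_force': 0.0, 'gripper_width': 0.9976067536558005} 0.022
```

View pics/top0.png

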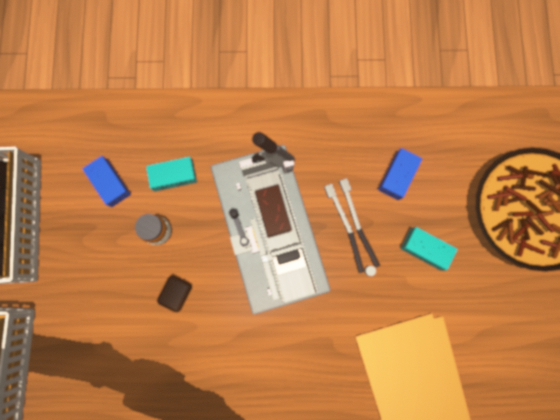

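View pics/scene0.png

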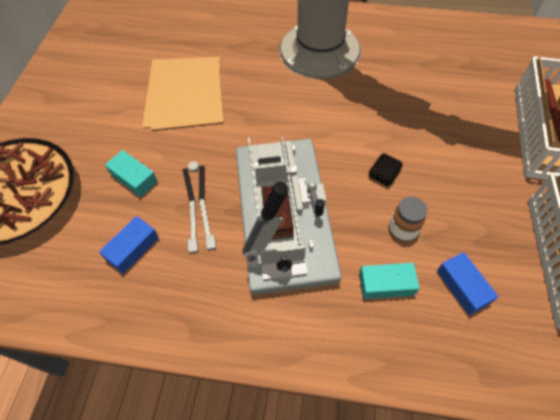

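The top view shows the slicer at about (270,230), with its lever grip at (234,213), hub at (244,240) and palm pad at (288,257). The jar is at (152,228) and the tofu at (175,293). I'll zoom in on the slicer.

```bash
python3 - <<'E'
import cv2
a=cv2.imread('pics/top0.png')[125:320,200:340]; b=cv2.imread('pics/scene0.png')[130:300,230:345]
a=cv2.resize(a,None,fx=3,fy=3,interpolation=cv2.INTER_CUBIC);b=cv2.resize(b,None,fx=3.2,fy=3.2,interpolation=cv2.INTER_CUBIC)
import numpy as np
o=np.zeros((590,800,3),np.uint8);o[:a.shape[0],:a.shape[1]]=a;o[:b.shape[0],425:425+b.shape[1]]=b
cv2.imwrite('pics/z0.png',o)
E
```

```text
(no output)
```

View pics/z0.png

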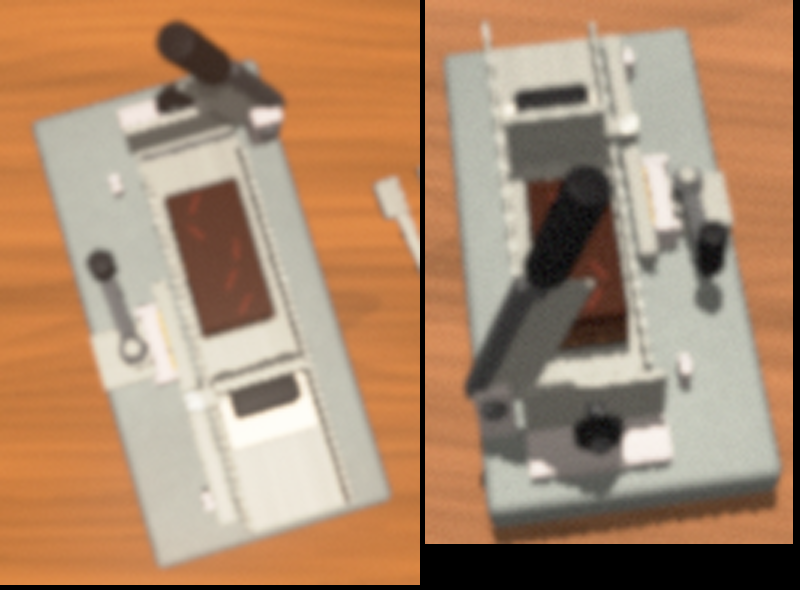

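```bash
python3 - <<'E'
from h import *
import pickle
cs=pickle.load(open('c0.pkl','rb'))
T=lambda u,v,z:plane(cs['top'],(200+u/3,125+v/3),z)
S=lambda u,v,z:plane(cs['scene'],(230+(u-425)/3.2,130+v/3.2),z)
TL,BL,BR=T(36,123,.046),T(162,567,.046),T(388,495,.046)
print('base',TL,BL,BR,np.linalg.norm(TL-BL),np.linalg.norm(BR-BL))
d=TL-BL; print('yaw',np.arctan2(d[1],d[0]))
d2=BL-BR; print('yaw2',np.arctan2(-d2[0],d2[1]))
s=[S(445,57,.046),S(685,30,.046),S(778,468,.046),S(495,520,.046)]
print('scene base BR BL TL TR',s); d=s[2]-s[1];print(np.arctan2(d[1],d[0]),np.linalg.norm(d))
h=T(132,348,.09);g=T(100,264,.12);print('hub',h,S(688,175,.09),'grip',g,S(712,232,.12)); d=g-h;print('lev yaw',np.arctan2(d[1],d[0]),np.linalg.norm(d[:2]))
yaw=np.arctan2((TL-BL)[1],(TL-BL)[0])
for y in(yaw,):
  ex=np.array([np.cos(y),np.sin(y),0]);ey=np.array([-ex[1],ex[0],0])
  o=h+.025*ex-.085*ey;o[2]=0;print('origin',o)
  f=lambda p:np.round([(p-o)@ex,(p-o)@ey],4)
  print('base',f(TL),f(BL),f(BR))
  for p in[(167,197),(237,180),(272,316),(205,335)]:print('pork',f(T(*p,.097)))
  print('scenepork', [f(S(*p,.097)) for p in [(527,180)]])
  for p in[(232,393),(297,375),(300,400),(236,415)]:print('pad top@.111',f(T(*p,.111)), '@.067',f(T(*p,.067)))
  print('pad sc',f(S(517,93,.111)),f(S(586,88,.111)), f(S(517,108,.111)),f(S(586,103,.111)))
  print('jar',f(plane(cs['top'],(149,226),.095)),'tofu',f(plane(cs['top'],(175,293),.03)))
E
```

```text
base [0.72592365 0.11546804 0.046     ] [0.37649806 0.01420572 0.046     ] [ 0.42972832 -0.15958297  0.046     ] 0.3638025572743915 0.1817579968416784
yaw 0.28206972368371086
yaw2 0.2972201266208533
scene base BR BL TL TR [array([ 0.43085511, -0.15761758,  0.046     ]), array([0.37948644, 0.01992535, 0.046     ]), array([0.72553961, 0.11984597, 0.046     ]), array([ 0.78506788, -0.05211741,  0.046     ])]
0.2810980514067031 0.36019013188653065
hub [0.54002363 0.03510262 0.09      ] [0.54086349 0.03903374 0.09      ] grip [0.59924919 0.05709765 0.12      ] [0.60197855 0.06027527 0.12      ]
lev yaw 0.35559077066336864 0.06317791782903706
origin [ 0.58769492 -0.03957969  0.        ]
base [0.1759 0.1104] [-0.1879  0.1104] [-0.1851 -0.0713]
pork [0.077  0.0278]
pork [ 0.0745 -0.0269]
pork [-0.0324 -0.0221]
pork [-0.0318  0.0299]
scenepork [array([-0.0299, -0.0207])]
pad top@.111 [-0.0795  0.0234] @.067 [-0.0773  0.022 ]
pad top@.111 [-0.0804 -0.0259] @.067 [-0.0783 -0.0296]
pad top@.111 [-0.0985 -0.0227] @.067 [-0.0971 -0.0262]
pad top@.111 [-0.0957  0.0252] @.067 [-0.0942  0.0238]
pad sc [-0.093  -0.0201] [-0.0905  0.0276] [-0.0803 -0.0214] [-0.0778  0.0259]
jar [0.0678 0.2809] tofu [-0.0902  0.2755]
```

```bash
python3 - <<'E'
from h import *
import pickle
cs=pickle.load(open('c0.pkl','rb'))
ex=np.array([np.cos(.285),np.sin(.285),0]);ey=np.array([-ex[1],ex[0],0]);o=np.array([.588,-.0385,0])
f=lambda p:np.round([(p-o)@ex,(p-o)@ey],3)
for n,uv in (('top',[(258,139),(271,147),(290,158)]),('scene',[(230+160/3.2,130+185/3.2),(230+120/3.2,130+270/3.2),(230+55/3.2,130+385/3.2)])):
  for p in uv: print(n,[ (z,f(plane(cs[n],p,z))) for z in (.15,.2,.25,.3,.325)])
E
```

```text
top [(0.15, array([ 0.175, -0.009])), (0.2, array([ 0.159, -0.006])), (0.25, array([ 0.143, -0.003])), (0.3, array([0.126, 0.001])), (0.325, array([0.118, 0.003]))]
top [(0.15, array([ 0.149, -0.032])), (0.2, array([ 0.134, -0.027])), (0.25, array([ 0.12 , -0.022])), (0.3, array([ 0.105, -0.018])), (0.325, array([ 0.097, -0.015]))]
top [(0.15, array([ 0.114, -0.064])), (0.2, array([ 0.101, -0.058])), (0.25, array([ 0.088, -0.051])), (0.3, array([ 0.075, -0.045])), (0.325, array([ 0.068, -0.042]))]
scene [(0.15, array([0.013, 0.013])), (0.2, array([0.046, 0.01 ])), (0.25, array([0.078, 0.007])), (0.3, array([0.11 , 0.003])), (0.325, array([0.127, 0.002]))]
scene [(0.15, array([ 0.071, -0.019])), (0.2, array([ 0.099, -0.02 ])), (0.25, array([ 0.128, -0.021])), (0.3, array([ 0.156, -0.022])), (0.325, array([ 0.17 , -0.023]))]
scene [(0.15, array([ 0.141, -0.065])), (0.2, array([ 0.165, -0.063])), (0.25, array([ 0.189, -0.061])), (0.3, array([ 0.213, -0.059])), (0.325, array([ 0.224, -0.058]))]
```

Emit:
jog_arm(deltas=[[0.019, -0.029, 0.002, 0, 0, -0.127, 0.6], [0.019, -0.029, 0.002, 0, 0, -0.127, 0.6], [0.019, -0.029, 0.002, 0, 0, -0.127, 0.6], [0.019, -0.029, 0.002, 0, 0, -0.127, 0.6], [0.019, -0.029, 0.002, 0, 0, -0.127, 0.6], [0.019, -0.029, 0.002, 0, 0, -0.127, 0.6], [0.019, -0.029, 0.002, 0, 0, -0.127, 0.6], [0.019, -0.029, 0.002, 0, 0, -0.127, 0.6], [0.019, -0.029, 0.002, 0, 0, -0.127, 0.6], [0.019, -0.029, 0.002, 0, 0, -0.127, 0.6]])

```text
t: 1.1
eef_pos: [0.4058, 0.3483, 0.2731]
tool_rot: [-0.0, 0.717, 0.697, -0.0]
contact_force: [0.2, 0.4, -0.1]
gripper_width: 0.598
grasp_force: 0.0
```

Emit:
jog_arm(deltas=[[0.0195, -0.029, -0.007, 0, 0, -0.126, 0.6], [0.0195, -0.029, -0.007, 0, 0, -0.126, 0.6], [0.0195, -0.029, -0.007, 0, 0, -0.126, 0.6], [0.0195, -0.029, -0.007, 0, 0, -0.126, 0.6], [0.0195, -0.029, -0.007, 0, 0, -0.126, 0.6], [0.0195, -0.029, -0.007, 0, 0, -0.126, 0.6], [0.0195, -0.029, -0.007, 0, 0, -0.126, 0.6], [0.0195, -0.029, -0.007, 0, 0, -0.126, 0.6], [0.0195, -0.029, -0.007, 0, 0, -0.126, 0.6], [0.0195, -0.029, -0.007, 0, 0, -0.124, 0.6]])

```text
t: 2.1
eef_pos: [0.6008, 0.0587, 0.2027]
tool_rot: [-0.0, 0.99, 0.142, -0.0]
contact_force: [0.4, 0.3, 0.2]
gripper_width: 0.597
grasp_force: 0.0
```

```bash
python3 - <<'E'
from h import *
c=shot('wrist','w1.png');print(c['K'],c['eye'],c['attitude']);o=bot.get_obs();print(o['q'],o['eef_pos'],o['tool_rot'])
import pickle;pickle.dump(c,open('w1.pkl','wb'))
E
```

```text
[[325.1922621    0.         283.2352814 ]
 [  0.         325.1922621  215.22333021]
 [  0.           0.           1.        ]] [0.66333862 0.07792908 0.32294633] [ 0.10597766  0.79299049 -0.59464368 -0.07958462]
[-0.70859846  0.49376075  0.70339694  1.81543177 -0.37505851  0.969495
 -1.1473475 ] [0.60275698 0.0522664  0.20229293] [2.38316798e-03 9.90776396e-01 1.35485397e-01 4.00203304e-04]
```

View pics/w1.png

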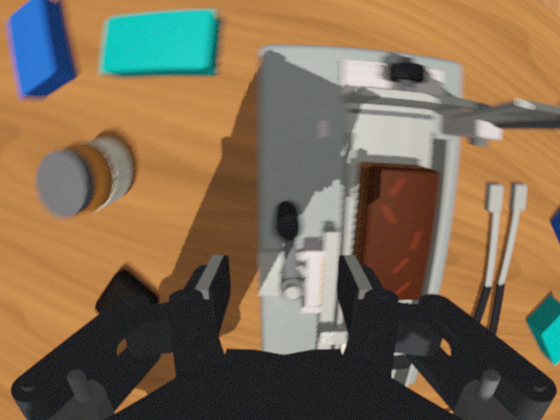

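The wrist view shows the grip top at about (287,213) and the hub at (292,291), between the fingertips at (225,262) and (343,262). I'll cast these through the fisheye model.

```bash
cat >> h.py <<'E'
def fish(c,uv,z):
    K=np.array(c['K']);p=(np.array(uv)-K[:2,2])/K[0,0];t=np.linalg.norm(p)
    d=rot(c['attitude'])@np.r_[np.sin(t)*p/t,np.cos(t)];e=np.array(c['eye'])
    return e+d*(z-e[2])/d[2]
E
python3 - <<'E'
from h import *
import pickle
c=pickle.load(open('w1.pkl','rb'))
print('grip',fish(c,(287,211),.12),'hub',fish(c,(292,290),.09))
print('plateish pork',[fish(c,p,.097) for p in((372,167),(437,170),(425,299))])
print('base FL',fish(c,(260,48),.046),'FR',fish(c,(461,66),.046))
print(bot.get_obs()['eef_pos'])
E
```

```text
grip [0.61366829 0.06094511 0.12      ] hub [0.54434849 0.035878   0.09      ]
plateish pork [array([0.65630578, 0.00986573, 0.097     ]), array([ 0.67063392, -0.04059848,  0.097     ]), array([ 0.56699466, -0.07629668,  0.097     ])]
base FL [0.72550785 0.11649896 0.046     ] FR [ 0.77530235 -0.06154176  0.046     ]
[0.60275698 0.0522664  0.20229293]
```

Emit:
jog_arm(deltas=[[0.001, 0, -0.015, 0, 0, 0, 0.55], [0.001, 0, -0.015, 0, 0, 0, 0.55], [0.001, 0, -0.015, 0, 0, 0, 0.55], [0, 0, -0.015, 0, 0, 0, 0.55], [0, 0, -0.01, 0, 0, 0, 0.55], [0, 0, -0.01, 0, 0, 0, 0.55], [0, 0, -0.01, 0, 0, 0, 0.55], [0, 0, 0, 0, 0, 0, 0.55]])

```text
t: 2.95
eef_pos: [0.6026, 0.0598, 0.112]
tool_rot: [0.0, 0.99, 0.144, -0.001]
contact_force: [-0.8, 0.5, -0.7]
gripper_width: 0.545
grasp_force: 0.0
```

```bash
python3 - <<'E'
from h import *
c=shot('wrist','w2.png');o=bot.get_obs();print(o['q'],o['eef_pos'],o['contact_force'])
import pickle;pickle.dump(c,open('w2.pkl','wb'))
E
```

```text
[-0.64850225  0.60622153  0.61494696  1.87080591 -0.4691371   0.81361564
 -1.0692828 ] [0.60310866 0.05968303 0.11279444] [-0.30870755 -0.52735155  0.14527013]
```

View pics/w2.png

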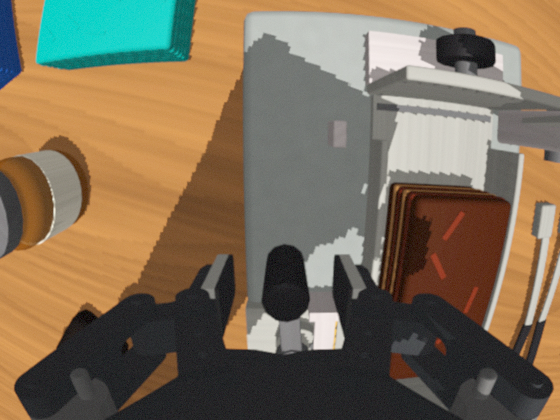

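The grip stands centred between the open fingers, its top at about (287,291). Next I check its fore-aft offset and close the cage loosely.

```bash
python3 - <<'E'
from h import *
import pickle
c=pickle.load(open('w2.pkl','rb'))
print(fish(c,(287,291),.12),fish(c,(287,262),.074), fish(c,(233,280),.09),fish(c,(337,280),.09),c['eye'])
E
```

```text
[0.60688942 0.06056131 0.12      ] [0.59970578 0.0578906  0.074     ] [0.58933671 0.08257131 0.09      ] [0.60383312 0.03366165 0.09      ] [0.6652277  0.07939965 0.23208341]
```

Emit:
jog_arm(deltas=[[0, 0, 0, 0, 0, 0, 0.32], [0, 0, 0, 0, 0, 0, 0.32], [0, 0, 0, 0, 0, 0, 0.32]], newtons=20)

```text
t: 3.3
eef_pos: [0.6037, 0.0598, 0.1138]
tool_rot: [-0.0, 0.99, 0.144, 0.0]
contact_force: [0.3, -0.0, 0.7]
gripper_width: 0.32
grasp_force: 0.0
```

```bash
cat > arc.py <<'E'
import numpy as np,sys
P=np.array([.541,.040]);a0,a1,n=map(float,sys.argv[1:4]);p=np.array([float(x) for x in sys.argv[4:6]])
for a in np.linspace(a0,a1,int(n)+1)[1:]:
    q=P+.065*np.array([np.cos(a),np.sin(a)]);d=np.round(q-p,4);p=p+d;print('[%.4f, %.4f, 0, 0, 0, %.3f, 0.32],'%(*d,(a1-a0)/n))
E
python3 arc.py .307 3.487 30 .604 .060
```

```text
[-0.0035, 0.0061, 0, 0, 0, 0.106, 0.32],
[-0.0031, 0.0061, 0, 0, 0, 0.106, 0.32],
[-0.0037, 0.0058, 0, 0, 0, 0.106, 0.32],
[-0.0043, 0.0054, 0, 0, 0, 0.106, 0.32],
[-0.0049, 0.0049, 0, 0, 0, 0.106, 0.32],
[-0.0053, 0.0043, 0, 0, 0, 0.106, 0.32],
[-0.0058, 0.0038, 0, 0, 0, 0.106, 0.32],
[-0.0061, 0.0031, 0, 0, 0, 0.106, 0.32],
[-0.0065, 0.0024, 0, 0, 0, 0.106, 0.32],
[-0.0066, 0.0018, 0, 0, 0, 0.106, 0.32],
[-0.0069, 0.0010, 0, 0, 0, 0.106, 0.32],
[-0.0068, 0.0003, 0, 0, 0, 0.106, 0.32],
[-0.0069, -0.0004, 0, 0, 0, 0.106, 0.32],
[-0.0068, -0.0012, 0, 0, 0, 0.106, 0.32],
[-0.0066, -0.0018, 0, 0, 0, 0.106, 0.32],
[-0.0064, -0.0026, 0, 0, 0, 0.106, 0.32],
[-0.0061, -0.0032, 0, 0, 0, 0.106, 0.32],
[-0.0057, -0.0038, 0, 0, 0, 0.106, 0.32],
[-0.0053, -0.0044, 0, 0, 0, 0.106, 0.32],
[-0.0048, -0.0050, 0, 0, 0, 0.106, 0.32],
[-0.0042, -0.0054, 0, 0, 0, 0.106, 0.32],
[-0.0037, -0.0059, 0, 0, 0, 0.106, 0.32],
[-0.0030, -0.0062, 0, 0, 0, 0.106, 0.32],
[-0.0023, -0.0065, 0, 0, 0, 0.106, 0.32],
[-0.0016, -0.0067, 0, 0, 0, 0.106, 0.32],
[-0.0009, -0.0068, 0, 0, 0, 0.106, 0.32],
[-0.0002, -0.0069, 0, 0, 0, 0.106, 0.32],
[0.0006, -0.0068, 0, 0, 0, 0.106, 0.32],
[0.0013, -0.0068, 0, 0, 0, 0.106, 0.32],
[0.0019, -0.0066, 0, 0, 0, 0.106, 0.32],
```

Emit:
jog_arm(deltas=[[-0.0025, 0.006, 0, 0, 0, 0.106, 0.32], [-0.003, 0.006, 0, 0, 0, 0.106, 0.32], [-0.0037, 0.0058, 0, 0, 0, 0.106, 0.32], [-0.0043, 0.0054, 0, 0, 0, 0.106, 0.32], [-0.0049, 0.0049, 0, 0, 0, 0.106, 0.32]])

```text
t: 3.8
eef_pos: [0.5856, 0.085, 0.1137]
tool_rot: [0.002, 0.917, 0.399, 0.0]
contact_force: [0.5, -4.9, -0.2]
gripper_width: 0.321
grasp_force: 2.2
```

Emit:
jog_arm(deltas=[[-0.0053, 0.0043, 0, 0, 0, 0.106, 0.32], [-0.0058, 0.0038, 0, 0, 0, 0.106, 0.32], [-0.0061, 0.0031, 0, 0, 0, 0.106, 0.32], [-0.0065, 0.0024, 0, 0, 0, 0.106, 0.32], [-0.0066, 0.0018, 0, 0, 0, 0.106, 0.32], [-0.0069, 0.001, 0, 0, 0, 0.106, 0.32], [-0.0068, 0.0003, 0, 0, 0, 0.106, 0.32], [-0.0069, -0.0004, 0, 0, 0, 0.106, 0.32], [-0.0068, -0.0012, 0, 0, 0, 0.106, 0.32], [-0.0066, -0.0018, 0, 0, 0, 0.106, 0.32]])

```text
t: 4.8
eef_pos: [0.5218, 0.101, 0.114]
tool_rot: [0.001, 0.589, 0.808, 0.001]
contact_force: [2.3, -0.9, -1.6]
gripper_width: 0.323
grasp_force: 1.2
```

Emit:
jog_arm(deltas=[[-0.0064, -0.0026, 0, 0, 0, 0.106, 0.32], [-0.0061, -0.0032, 0, 0, 0, 0.106, 0.32], [-0.0057, -0.0038, 0, 0, 0, 0.106, 0.32], [-0.0053, -0.0044, 0, 0, 0, 0.106, 0.32], [-0.0048, -0.005, 0, 0, 0, 0.106, 0.32], [-0.0042, -0.0054, 0, 0, 0, 0.106, 0.32], [-0.0037, -0.0059, 0, 0, 0, 0.106, 0.32], [-0.003, -0.0062, 0, 0, 0, 0.106, 0.32], [-0.0023, -0.0065, 0, 0, 0, 0.106, 0.32]])

```text
t: 5.7
eef_pos: [0.4791, 0.0594, 0.1138]
tool_rot: [0.0, 0.151, 0.989, 0.001]
contact_force: [-1.8, 4.4, 1.1]
gripper_width: 0.32
grasp_force: 1.8
```

Emit:
jog_arm(deltas=[[-0.0016, -0.0067, 0, 0, 0, 0.106, 0.32], [-0.0009, -0.0068, 0, 0, 0, 0.106, 0.32], [-0.0002, -0.0069, 0, 0, 0, 0.106, 0.32], [0.0006, -0.0068, 0, 0, 0, 0.106, 0.32], [0.0013, -0.0068, 0, 0, 0, 0.106, 0.32], [0.0018, -0.004, 0, 0, 0, 0.08, 0.32], [0, 0, 0, 0, 0, 0, 0.32]])

```text
t: 6.4
eef_pos: [0.4798, 0.0196, 0.1133]
tool_rot: [-0.0, -0.15, 0.989, 0.0]
contact_force: [-0.4, 0.9, 0.1]
gripper_width: 0.32
grasp_force: 0.0
```

Emit:
jog_arm(deltas=[[0.001, -0.003, 0, 0, 0, 0.03, 0.32], [0.001, -0.003, 0, 0, 0, 0.03, 0.32], [0, 0, 0, 0, 0, 0, 0.32]])

```text
t: 6.7
eef_pos: [0.4815, 0.0148, 0.1133]
tool_rot: [-0.001, -0.179, 0.984, 0.0]
contact_force: [-3.2, 2.8, 0.7]
gripper_width: 0.32
grasp_force: 2.0
```

Emit:
jog_arm(deltas=[[0.001, -0.003, 0, 0, 0, 0, 0.32], [0, 0, 0, 0, 0, 0, 0.32]])

```text
t: 6.9
eef_pos: [0.4816, 0.0145, 0.1132]
tool_rot: [-0.001, -0.18, 0.984, 0.002]
contact_force: [-7.6, 10.6, 4.2]
gripper_width: 0.321
grasp_force: 6.3
```

Emit:
jog_arm(deltas=[[0.001, -0.003, 0, 0, 0, 0, 0.32], [0, 0, 0, 0, 0, 0, 0.32]])

```text
t: 7.1
eef_pos: [0.4818, 0.0142, 0.1132]
tool_rot: [-0.002, -0.181, 0.983, 0.003]
contact_force: [-10.5, 18.8, 6.6]
gripper_width: 0.321
grasp_force: 10.6
```

Emit:
jog_arm(deltas=[[-0.003, 0.006, 0, 0, 0, 0, 0.45], [0, 0.001, 0, 0, 0, -0.04, 0.5], [0, 0, 0.02, 0, 0, -0.04, 0.5], [0, 0, 0.035, 0, 0, 0, 0.5], [0, 0, 0.035, 0, 0, 0, 0.5], [0, 0, 0, 0, 0, 0, 0.3]])

```text
t: 7.7
eef_pos: [0.4847, 0.0151, 0.208]
tool_rot: [0.005, -0.139, 0.99, -0.0]
contact_force: [0.6, 1.2, 0.4]
gripper_width: 0.345
grasp_force: 0.0
```

Emit:
jog_arm(deltas=[[-0.006, -0.024, 0, 0, 0, 0, 0], [-0.006, -0.024, 0, 0, 0, 0, 0], [-0.006, -0.024, 0, 0, 0, 0, 0], [-0.0055, -0.023, 0, 0, 0, 0, 0], [0, 0, 0, 0, 0, 0, 0], [0, 0, 0, 0, 0, 0, 0]])

```text
t: 8.3
eef_pos: [0.4578, -0.0803, 0.2031]
tool_rot: [0.0, -0.139, 0.99, -0.0]
contact_force: [0.1, 1.1, -0.5]
gripper_width: -0.002
grasp_force: 0.0
```

```bash
python3 - <<'E'
from h import *
import pickle
c=shot('wrist','w3.png');t=shot('top','t3.png');o=bot.get_obs();print(o['q'],o['eef_pos'],o['tool_rot'])
pickle.dump((c,t),open('w3.pkl','wb'))
a=cv2.imread('pics/w3.png');b=cv2.resize(cv2.imread('pics/t3.png')[125:320,200:320],None,fx=2,fy=2)
q=np.zeros((420,800,3),np.uint8);q[:,:560]=a;q[:390,560:]=b;cv2.imwrite('pics/z3.png',q)
E
```

```text
[ 0.12772016  0.19780276 -0.10227277  2.08818563  0.02628647  0.8563576
  1.86266051] [ 0.45807533 -0.07906934  0.20321981] [ 2.26661380e-04 -1.40361251e-01  9.90100330e-01  6.65194338e-05]
```

View pics/z3.png

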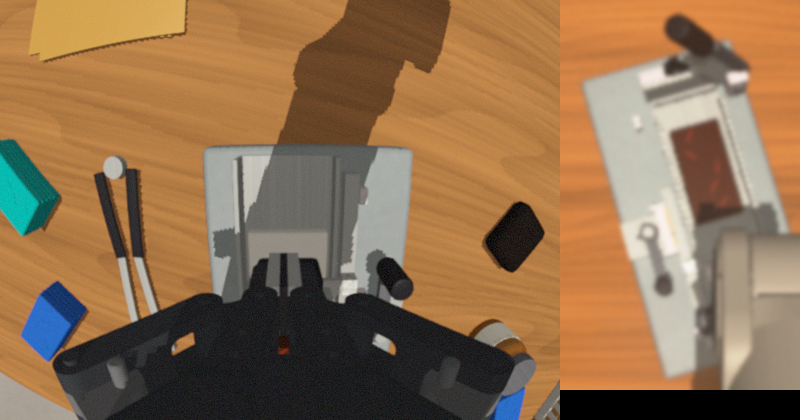

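The lever now points backward, at the free stop, with its grip at (663,285) in the top crop. In the wrist view the closed fingers are at about (284,265), over the sled behind the pad.

```bash
python3 - <<'E'
from h import *
import pickle
c,t=pickle.load(open('w3.pkl','rb'))
T=lambda u,v,z:plane(t,(200+(u-560)/2,125+v/2),z)
h,g=T(650,231,.09),T(663,285,.12);d=g-h;print(h,g,np.degrees(np.arctan2(d[1],d[0]))%360-np.degrees(.285))
ex=np.array([np.cos(.285),np.sin(.285),0]);ey=np.array([-ex[1],ex[0],0]);o=np.array([.588,-.037,0])
f=lambda p:np.round([(p-o)@ex,(p-o)@ey],4)
print('sled rear corners',f(fish(c,(248,234),.066)),f(fish(c,(328,234),.066)))
print('base rear',f(fish(c,(206,148),.046)),f(fish(c,(411,150),.046)))
print('tofu',f(fish(c,(513,237),.03)),'tcp',f(bot.get_obs()['eef_pos']),'grip',f(fish(c,(402,287),.12)))
E
```

```text
[0.54113817 0.03285525 0.09      ] [0.47979417 0.01699251 0.12      ] 178.16904139728516
sled rear corners [-0.1182 -0.0336] [-0.1177  0.0334]
base rear [-0.1895 -0.0704] [-0.1886  0.1105]
tofu [-0.0967  0.2615] tcp [-0.1365 -0.0038] grip [-0.0936  0.0833]
```

Emit:
jog_arm(deltas=[[-0.001, 0.0035, -0.025, 0, 0, 0, 0], [0, 0, -0.03, 0, 0, 0, 0], [0, 0, -0.03, 0, 0, 0, 0], [0, 0, -0.02, 0, 0, 0, 0], [0, 0, 0, 0, 0, 0, 0], [0.0096, 0.0028, 0, 0, 0, 0, 0], [0.0096, 0.0028, 0, 0, 0, 0, 0], [0.0038, 0.0011, 0, 0, 0, 0, 0], [0, 0, 0, 0, 0, 0, 0]])

```text
t: 9.3
eef_pos: [0.4815, -0.0692, 0.0993]
tool_rot: [0.001, -0.141, 0.99, -0.0]
contact_force: [-0.4, 0.2, -0.8]
gripper_width: -0.0
grasp_force: 0.0
```

Emit:
jog_arm(deltas=[[0.0038, 0.0011, 0, 0, 0, 0, 0], [0.0038, 0.0011, 0, 0, 0, 0, 0], [0.0038, 0.0011, 0, 0, 0, 0, 0], [0.0038, 0.0011, 0, 0, 0, 0, 0]])

```text
t: 9.7
eef_pos: [0.4945, -0.0654, 0.0982]
tool_rot: [-0.001, -0.14, 0.99, -0.0]
contact_force: [-5.1, -0.8, 2.9]
gripper_width: -0.003
grasp_force: 2.0
```

Emit:
jog_arm(deltas=[[0.0038, 0.0011, 0, 0, 0, 0, 0], [0.0038, 0.0011, 0, 0, 0, 0, 0], [0.0038, 0.0011, 0, 0, 0, 0, 0], [0.0038, 0.0011, 0, 0, 0, 0, 0], [0.0038, 0.0011, 0, 0, 0, 0, 0], [0.0038, 0.0011, 0, 0, 0, 0, 0], [0.0038, 0.0011, 0, 0, 0, 0, 0], [0.0038, 0.0011, 0, 0, 0, 0, 0], [0.0038, 0.0011, 0, 0, 0, 0, 0], [0.0038, 0.0011, 0, 0, 0, 0, 0]])

```text
t: 10.7
eef_pos: [0.532, -0.0545, 0.0982]
tool_rot: [-0.001, -0.14, 0.99, -0.0]
contact_force: [-7.6, -1.9, 6.5]
gripper_width: 0.005
grasp_force: 4.0
```

Emit:
jog_arm(deltas=[[0.0029, 0.0008, 0, 0, 0, 0, 0], [0.0029, 0.0008, 0, 0, 0, 0, 0], [0.0029, 0.0008, 0, 0, 0, 0, 0], [0.0029, 0.0008, 0, 0, 0, 0, 0], [0.0029, 0.0008, 0, 0, 0, 0, 0], [0.0029, 0.0008, 0, 0, 0, 0, 0]])

```text
t: 11.3
eef_pos: [0.5494, -0.0494, 0.0982]
tool_rot: [-0.001, -0.14, 0.99, 0.0]
contact_force: [-7.7, -0.2, 5.9]
gripper_width: 0.001
grasp_force: 3.9
```

Emit:
jog_arm(deltas=[[0.0019, 0.0006, 0, 0, 0, 0, 0], [0.0019, 0.0006, 0, 0, 0, 0, 0], [0.0019, 0.0006, 0, 0, 0, 0, 0], [0.0019, 0.0006, 0, 0, 0, 0, 0], [0.0019, 0.0006, 0, 0, 0, 0, 0]])

```text
t: 11.8
eef_pos: [0.5589, -0.0467, 0.0982]
tool_rot: [-0.001, -0.14, 0.99, 0.0]
contact_force: [-7.2, -1.1, 6.0]
gripper_width: 0.005
grasp_force: 3.8
```

Emit:
jog_arm(deltas=[[0.0014, 0.0004, 0, 0, 0, 0, 0], [0.0014, 0.0004, 0, 0, 0, 0, 0]])

```text
t: 12.0
eef_pos: [0.5618, -0.0458, 0.0983]
tool_rot: [-0.001, -0.14, 0.99, 0.0]
contact_force: [-7.5, -1.5, 6.1]
gripper_width: 0.001
grasp_force: 3.7
```

Emit:
jog_arm(deltas=[[0.0014, 0.0004, 0, 0, 0, 0, 0], [0.0014, 0.0004, 0, 0, 0, 0, 0]])

```text
t: 12.2
eef_pos: [0.5646, -0.045, 0.0982]
tool_rot: [-0.001, -0.14, 0.99, 0.0]
contact_force: [-6.7, -1.1, 5.3]
gripper_width: -0.002
grasp_force: 3.7
```

Emit:
jog_arm(deltas=[[0.001, 0.0003, 0, 0, 0, 0, 0], [0.001, 0.0003, 0, 0, 0, 0, 0]])

```text
t: 12.4
eef_pos: [0.5666, -0.0444, 0.0982]
tool_rot: [-0.001, -0.14, 0.99, 0.0]
contact_force: [-7.2, -1.5, 5.3]
gripper_width: -0.002
grasp_force: 3.7
```

Still at sliding force, with no hard stop yet, so I continue.

Emit:
jog_arm(deltas=[[0.001, 0.0003, 0, 0, 0, 0, 0], [0.001, 0.0003, 0, 0, 0, 0, 0]])

```text
t: 12.6
eef_pos: [0.5667, -0.0444, 0.098]
tool_rot: [-0.003, -0.14, 0.99, -0.0]
contact_force: [-15.1, -2.9, 12.2]
gripper_width: -0.001
grasp_force: 7.5
```

Emit:
jog_arm(deltas=[[0.001, 0.0003, 0, 0, 0, 0, 0], [0.001, 0.0003, 0, 0, 0, 0, 0]])

```text
t: 12.8
eef_pos: [0.5667, -0.0444, 0.0979]
tool_rot: [-0.005, -0.14, 0.99, -0.0]
contact_force: [-21.5, -4.7, 18.7]
gripper_width: -0.0
grasp_force: 10.9
```

Emit:
jog_arm(deltas=[[0.001, 0.0003, 0, 0, 0, 0, 0], [0.001, 0.0003, 0, 0, 0, 0, 0]])

```text
t: 13.0
eef_pos: [0.5667, -0.0444, 0.0976]
tool_rot: [-0.007, -0.139, 0.99, -0.0]
contact_force: [-24.8, -6.2, 18.3]
gripper_width: -0.002
grasp_force: 13.2
```

Emit:
jog_arm(deltas=[[0, 0, 0, 0, 0, 0, 0], [-0.006, -0.0018, 0, 0, 0, 0, 0], [-0.0096, -0.0028, 0, 0, 0, 0, 0], [-0.019, -0.0056, 0, 0, 0, 0, 0], [0, 0, 0.035, 0, 0, 0, 0.2], [0, 0, 0.035, 0, 0, 0, 0.55], [0, 0, 0.035, 0, 0, 0, 0.55], [0, 0, 0, 0, 0, 0, 0.55]])

```text
t: 13.8
eef_pos: [0.5429, -0.0523, 0.2086]
tool_rot: [0.006, -0.14, 0.99, -0.001]
contact_force: [0.9, -0.2, 0.3]
gripper_width: 0.553
grasp_force: 0.0
```

```bash
python3 - <<'E'
from h import *
import pickle
w=shot('wrist','w4.png');s=shot('scene','s4.png');t=shot('top','t4.png');o=bot.get_obs();print(o['eef_pos'],o['tool_rot'])
pickle.dump((w,s,t),open('w4.pkl','wb'))
a=cv2.imread('pics/w4.png');b=cv2.resize(cv2.imread('pics/s4.png')[130:300,235:345],None,fx=2.15,fy=2.4)
q=np.zeros((420,800,3),np.uint8);q[:,:560]=a;q[:b.shape[0],560:560+b.shape[1]]=b[:, :240];cv2.imwrite('pics/z4.png',q)
E
```

```text
[ 0.53902605 -0.05241777  0.20311188] [ 5.18365676e-04 -1.40324261e-01  9.90105465e-01  3.51679650e-05]
```

View pics/z4.png

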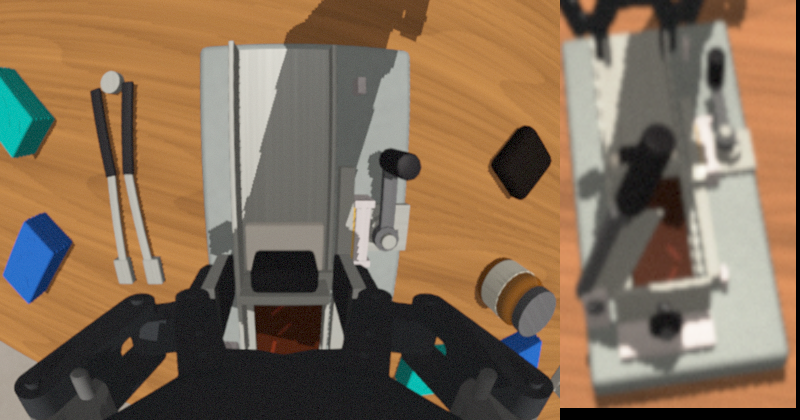

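The slab is against the plate with the pusher behind it, and the lever still points backward (grip (403,163), hub (387,240)). Next I relock it.

Emit:
jog_arm(deltas=[[-0.02, 0.024, 0, 0, 0, 0, 0.55], [-0.02, 0.024, 0, 0, 0, 0, 0.55], [-0.0195, 0.0235, 0, 0, 0, 0, 0.55], [0, 0, -0.02, 0, 0, 0, 0.55], [0, 0, -0.02, 0, 0, 0, 0.55], [0, 0, -0.02, 0, 0, 0, 0.55], [0, 0, -0.015, 0, 0, 0, 0.55], [0, 0, -0.015, 0, 0, 0, 0.55], [0, 0, 0, 0, 0, 0, 0.4], [0, 0, 0, 0, 0, 0, 0.32]])

```text
t: 14.95
eef_pos: [0.4787, 0.0189, 0.1125]
tool_rot: [-0.001, -0.14, 0.99, 0.0]
contact_force: [0.9, 0.8, 0.4]
gripper_width: 0.319
grasp_force: 0.0
```

```bash
python3 arc.py 3.45 0.245 30 .480 .019; python3 -c "
from h import *
print(bot.get_obs())"
```

```text
[-0.0027, 0.0080, 0, 0, 0, -0.107, 0.32],
[-0.0010, 0.0069, 0, 0, 0, -0.107, 0.32],
[-0.0003, 0.0069, 0, 0, 0, -0.107, 0.32],
[0.0005, 0.0069, 0, 0, 0, -0.107, 0.32],
[0.0011, 0.0069, 0, 0, 0, -0.107, 0.32],
[0.0020, 0.0066, 0, 0, 0, -0.107, 0.32],
[0.0026, 0.0065, 0, 0, 0, -0.107, 0.32],
[0.0033, 0.0061, 0, 0, 0, -0.107, 0.32],
[0.0039, 0.0057, 0, 0, 0, -0.107, 0.32],
[0.0045, 0.0053, 0, 0, 0, -0.107, 0.32],
[0.0050, 0.0047, 0, 0, 0, -0.107, 0.32],
[0.0055, 0.0042, 0, 0, 0, -0.107, 0.32],
[0.0060, 0.0036, 0, 0, 0, -0.107, 0.32],
[0.0063, 0.0030, 0, 0, 0, -0.107, 0.32],
[0.0065, 0.0022, 0, 0, 0, -0.107, 0.32],
[0.0068, 0.0016, 0, 0, 0, -0.107, 0.32],
[0.0069, 0.0008, 0, 0, 0, -0.107, 0.32],
[0.0069, 0.0000, 0, 0, 0, -0.107, 0.32],
[0.0070, -0.0006, 0, 0, 0, -0.107, 0.32],
[0.0068, -0.0014, 0, 0, 0, -0.107, 0.32],
[0.0066, -0.0022, 0, 0, 0, -0.107, 0.32],
[0.0063, -0.0028, 0, 0, 0, -0.107, 0.32],
[0.0060, -0.0035, 0, 0, 0, -0.107, 0.32],
[0.0056, -0.0041, 0, 0, 0, -0.107, 0.32],
[0.0051, -0.0046, 0, 0, 0, -0.107, 0.32],
[0.0047, -0.0052, 0, 0, 0, -0.107, 0.32],
[0.0040, -0.0057, 0, 0,
[... 163 characters left out ...]
array([-0.0544242 ,  0.36336959, -0.136833  ,  2.12677196,  0.07881056,
        0.65809108,  1.60732057]), 'joint_vel': array([ 0.00147341, -0.02082219, -0.00065192, -0.01449776, -0.00117116,
        0.00345526, -0.00133816]), 'joint_torque': array([-4.16682113e-02, -4.25689495e+01, -2.95162573e-01, -1.85944462e+01,
        1.42604209e-02, -7.33695051e-03, -7.96663488e-03]), 'eef_pos': array([0.47869083, 0.01888751, 0.11253772]), 'tool_rot': array([-1.01854450e-03, -1.40258716e-01,  9.90114357e-01,  1.23336460e-04]), 'contact_force': array([0.9288819 , 0.76104163, 0.38392281]), 'torque': array([-0.00512597,  0.03606699,  0.03349568]), 'grasp_force': 0.0, 'gripper_width': 0.31921034309146756}
```

Emit:
jog_arm(deltas=[[-0.0017, 0.008, 0, 0, 0, -0.107, 0.32], [-0.001, 0.0069, 0, 0, 0, -0.107, 0.32], [-0.0003, 0.0069, 0, 0, 0, -0.107, 0.32], [0.0005, 0.0069, 0, 0, 0, -0.107, 0.32], [0.0011, 0.0069, 0, 0, 0, -0.107, 0.32], [0.002, 0.0066, 0, 0, 0, -0.107, 0.32]])

```text
t: 15.55
eef_pos: [0.4806, 0.0605, 0.114]
tool_rot: [0.001, 0.182, 0.983, -0.0]
contact_force: [1.8, -3.6, -0.2]
gripper_width: 0.321
grasp_force: 1.2
```

Emit:
jog_arm(deltas=[[0.0026, 0.0065, 0, 0, 0, -0.107, 0.32], [0.0033, 0.0061, 0, 0, 0, -0.107, 0.32], [0.0039, 0.0057, 0, 0, 0, -0.107, 0.32], [0.0045, 0.0053, 0, 0, 0, -0.107, 0.32], [0.005, 0.0047, 0, 0, 0, -0.107, 0.32], [0.0055, 0.0042, 0, 0, 0, -0.107, 0.32], [0.006, 0.0036, 0, 0, 0, -0.107, 0.32], [0.0063, 0.003, 0, 0, 0, -0.107, 0.32], [0.0065, 0.0022, 0, 0, 0, -0.107, 0.32], [0.0068, 0.0016, 0, 0, 0, -0.107, 0.32]])

```text
t: 16.55
eef_pos: [0.53, 0.1034, 0.1137]
tool_rot: [-0.0, 0.658, 0.753, -0.0]
contact_force: [-2.3, -2.1, 0.1]
gripper_width: 0.318
grasp_force: 1.2
```

Emit:
jog_arm(deltas=[[0.0069, 0.0008, 0, 0, 0, -0.107, 0.32], [0.0069, 0, 0, 0, 0, -0.107, 0.32], [0.007, -0.0006, 0, 0, 0, -0.107, 0.32], [0.0068, -0.0014, 0, 0, 0, -0.107, 0.32], [0.0066, -0.0022, 0, 0, 0, -0.107, 0.32], [0.0063, -0.0028, 0, 0, 0, -0.107, 0.32], [0.006, -0.0035, 0, 0, 0, -0.107, 0.32], [0.0056, -0.0041, 0, 0, 0, -0.107, 0.32], [0.0051, -0.0046, 0, 0, 0, -0.107, 0.32], [0.0047, -0.0052, 0, 0, 0, -0.107, 0.32]])

```text
t: 17.55
eef_pos: [0.5913, 0.0819, 0.1135]
tool_rot: [-0.002, 0.95, 0.314, -0.001]
contact_force: [-4.6, 3.2, 2.3]
gripper_width: 0.321
grasp_force: 2.8
```

Emit:
jog_arm(deltas=[[0.004, -0.0057, 0, 0, 0, -0.107, 0.32], [0.0034, -0.006, 0, 0, 0, -0.107, 0.32], [0.0027, -0.0064, 0, 0, 0, -0.107, 0.32], [0, 0, 0, 0, 0, 0, 0.32]])

```text
t: 17.95
eef_pos: [0.6022, 0.065, 0.1136]
tool_rot: [-0.002, 0.987, 0.159, -0.0]
contact_force: [-0.1, 4.5, -0.6]
gripper_width: 0.323
grasp_force: 2.2
```

Emit:
jog_arm(deltas=[[0.001, -0.003, 0, 0, 0, -0.04, 0.32], [0.001, -0.003, 0, 0, 0, 0, 0.32], [0, 0, 0, 0, 0, 0, 0.32]])

```text
t: 18.25
eef_pos: [0.6042, 0.0614, 0.1136]
tool_rot: [-0.003, 0.99, 0.141, 0.0]
contact_force: [-1.0, 9.2, 0.6]
gripper_width: 0.319
grasp_force: 4.7
```

Emit:
jog_arm(deltas=[[0.001, -0.003, 0, 0, 0, 0, 0.32], [0, 0, 0, 0, 0, 0, 0.32]])

```text
t: 18.45
eef_pos: [0.6056, 0.0591, 0.1136]
tool_rot: [-0.004, 0.99, 0.142, 0.001]
contact_force: [0.4, 10.2, -1.8]
gripper_width: 0.316
grasp_force: 5.1
```

Emit:
jog_arm(deltas=[[0.001, -0.003, 0, 0, 0, 0, 0.32], [0, 0, 0, 0, 0, 0, 0.32]])

```text
t: 18.65
eef_pos: [0.6073, 0.0561, 0.1137]
tool_rot: [-0.003, 0.99, 0.142, 0.001]
contact_force: [2.4, 9.7, -3.5]
gripper_width: 0.323
grasp_force: 4.5
```

Emit:
jog_arm(deltas=[[0.0007, -0.003, 0, 0, 0, 0, 0.32], [0, 0, 0, 0, 0, 0, 0.32]])

```text
t: 18.85
eef_pos: [0.6086, 0.0534, 0.1138]
tool_rot: [-0.003, 0.99, 0.142, 0.002]
contact_force: [3.6, 11.6, -4.4]
gripper_width: 0.324
grasp_force: 4.8
```

Emit:
jog_arm(deltas=[[0.0006, -0.002, 0, 0, 0, 0, 0.32], [0, 0, 0, 0, 0, 0, 0.32]])

```text
t: 19.05
eef_pos: [0.6093, 0.0519, 0.1138]
tool_rot: [-0.003, 0.99, 0.142, 0.002]
contact_force: [4.4, 12.7, -3.6]
gripper_width: 0.319
grasp_force: 5.3
```

Emit:
jog_arm(deltas=[[0.0006, -0.002, 0, 0, 0, 0, 0.32], [0, 0, 0, 0, 0, 0, 0.32]])

```text
t: 19.25
eef_pos: [0.6094, 0.0517, 0.1137]
tool_rot: [-0.005, 0.99, 0.142, 0.001]
contact_force: [2.6, 16.3, -2.6]
gripper_width: 0.322
grasp_force: 7.5
```

Emit:
jog_arm(deltas=[[0.0006, -0.002, 0, 0, 0, 0, 0.32], [0, 0, 0, 0, 0, 0, 0.32]])

```text
t: 19.45
eef_pos: [0.6095, 0.0516, 0.1136]
tool_rot: [-0.006, 0.99, 0.143, 0.001]
contact_force: [-0.1, 19.9, -0.9]
gripper_width: 0.323
grasp_force: 9.6
```

Emit:
jog_arm(deltas=[[0.0006, -0.002, 0, 0, 0, 0, 0.32], [0, 0, 0, 0, 0, 0, 0.32]])

```text
t: 19.65
eef_pos: [0.6096, 0.0515, 0.1135]
tool_rot: [-0.007, 0.99, 0.144, 0.0]
contact_force: [-2.4, 24.2, 1.4]
gripper_width: 0.321
grasp_force: 11.8
```

Emit:
jog_arm(deltas=[[0.0003, -0.001, 0, 0, 0, 0, 0.32], [0, 0, 0, 0, 0, 0, 0.32]])

```text
t: 19.85
eef_pos: [0.6096, 0.0515, 0.1135]
tool_rot: [-0.008, 0.99, 0.144, 0.0]
contact_force: [-2.3, 25.8, 2.5]
gripper_width: 0.326
grasp_force: 12.8
```

Emit:
jog_arm(deltas=[[-0.002, 0.007, 0, 0, 0, 0, 0.32], [-0.001, 0.003, 0, 0, 0, 0, 0.5], [0, 0, 0, 0, 0, 0, 0.6], [0, 0, 0.02, 0, 0, 0, 0.6], [0, 0, 0.03, 0, 0, 0, 0.6], [0, 0, 0.04, 0, 0, 0, 0.6], [-0.03, 0.03, 0.03, 0, 0, 0, 0.6], [-0.04, 0.04, 0.02, 0, 0, 0, 0.6], [-0.04, 0.04, 0, 0, 0, 0, 0.6], [-0.03, 0.04, 0, 0, 0, 0, 0.6]])

```text
t: 20.85
eef_pos: [0.4782, 0.1849, 0.2496]
tool_rot: [-0.0, 0.99, 0.138, 0.0]
contact_force: [0.7, 0.5, 0.6]
gripper_width: 0.6
grasp_force: 0.0
```

```bash
python3 - <<'E'
from h import *
s=shot('scene','s5.png');t=shot('top','t5.png');o=bot.get_obs();print(o['eef_pos'],o['contact_force'])
a=cv2.resize(cv2.imread('pics/t5.png')[125:320,200:335],None,fx=3,fy=3,interpolation=2);b=cv2.resize(cv2.imread('pics/s5.png')[130:300,230:345],None,fx=3.2,fy=3.2,interpolation=2)
q=np.zeros((590,800,3),np.uint8);q[:585,:405]=a;q[:b.shape[0],425:425+b.shape[1]]=b;cv2.imwrite('pics/z5.png',q)
E
```

```text
[0.47519741 0.19141209 0.24852789] [ 0.09205588 -0.04982791 -0.03473531]
```

View pics/z5.png

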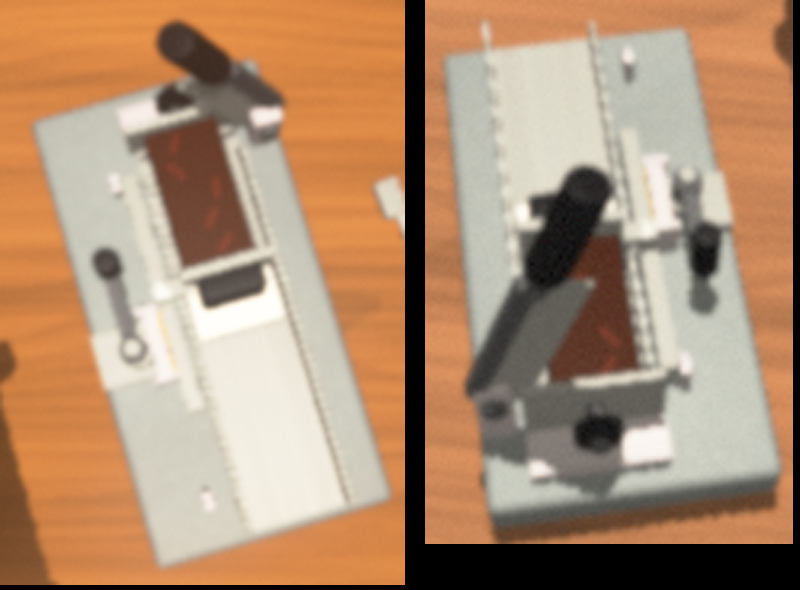

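The final view shows the slab against the plate and square, with the pusher tight behind it. The lever points forward (grip (106,263), hub (132,348)) at its stop, and the arm is clear.

```bash
python3 -c "
from station import bot
print(bot.hand_in())"
```

```text
the job is handed in; nothing more can be done
None
```

The job is done and handed in: I freed the lever, pushed the slab square against the thickness plate with the pusher tight behind it, and pushed the lever back to its locked stop, in about 21 s; the hand-in returned no verdict.

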